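# Peg dolls on the display stands, heads level

### The job

Set the four wooden peg dolls out for display, one standing upright in the middle of each round stand: the tallest doll on the lowest stand, the next tallest on the next lowest, and so on, up to the shortest doll on the highest stand, so that all four heads come out level. Leave the toy tree and the toy car standing where they are.

Things in the scene. Friction and masses are not known exactly. Their poses are not given: they have to be found in the camera images.
- doll_a: The tallest of four loose peg dolls, plain pale wood with a slightly darker wooden cap and a ball head: 110 mm tall over all. Its upright round body is a straight cylinder 50 mm across from the underside up to 55 mm; above that it narrows over sloping shoulders to a ball head 37.5 mm across. Starts standing upright on the table. Origin: centre of its underside; z runs up through the head.
- doll_b: The second tallest of four loose peg dolls, plain pale wood with a slightly darker wooden cap and a ball head: 90 mm tall over all. Its upright round body is a straight cylinder 44 mm across from the underside up to 45 mm; above that it narrows over sloping shoulders to a ball head 33.0 mm across. Starts standing upright on the table. Origin: centre of its underside; z runs up through the head.
- doll_c: The second shortest of four loose peg dolls, plain pale wood with a slightly darker wooden cap and a ball head: 70 mm tall over all. Its upright round body is a straight cylinder 38 mm across from the underside up to 35 mm; above that it narrows over sloping shoulders to a ball head 28.5 mm across. Starts standing upright on the table. Origin: centre of its underside; z runs up through the head.
- doll_d: The shortest of four loose peg dolls, plain pale wood with a slightly darker wooden cap and a ball head: 50 mm tall over all. Its upright round body is a straight cylinder 32 mm across from the underside up to 25 mm; above that it narrows over sloping shoulders to a ball head 24.0 mm across. Starts standing upright on the table. Origin: centre of its underside; z runs up through the head.
- stand_1: The lowest and widest of four round display stands, mid-brown wood, a solid disc or drum with a flat top: 20 mm high, 100 mm across, fixed to the table. Origin: centre of its underside, on the table; z up, so its top is 20 mm above the origin.
- stand_2: The second lowest of four round display stands, mid-brown wood, a solid disc or drum with a flat top: 40 mm high, 88 mm across, fixed to the table. Origin: centre of its underside, on the table; z up, so its top is 40 mm above the origin.
- stand_3: The second highest of four round display stands, mid-brown wood, a solid disc or drum with a flat top: 60 mm high, 76 mm across, fixed to the table. Origin: centre of its underside, on the table; z up, so its top is 60 mm above the origin.
- stand_4: The highest and narrowest of four round display stands, mid-brown wood, a solid disc or drum with a flat top: 80 mm high, 64 mm across, fixed to the table. Origin: centre of its underside, on the table; z up, so its top is 80 mm above the origin.
- tree: A loose wooden toy tree, pale wood, a cone on a thin trunk and small round foot: 76 mm tall, 54 mm across the cone (at 26 mm up), foot 36 mm across. Not a doll; stays where it is. Origin: centre of its underside; z up.
- car: A loose wooden toy car, pale wood with darker wheels that do not turn: 78 mm long (its x axis), 46 mm wide (y), 43 mm high. Not a doll; stays where it is. Origin: at table height under its middle; z up.

How it is judged:
By the outcome, as a careful person would: the job done as asked, in the order asked, and still so for the second after the job is handed in, with the robot touching nothing.
It also fails if it takes over 115 s, if anything falls off the work surface, if the arm or the gripper's body presses on something with over 40 N, if the wrist force passes 120 N, or if a joint passes its speed limit or range.

### The arm

A 6-joint arm with a two-finger parallel gripper is mounted at the origin on the work surface. World frame = base frame: x ahead of the robot, y to its left, z up, the work surface at z = 0. Lengths are in m, angles in rad, forces in N, time in s.
With the tool pointing down it reaches from about 0.35 to 0.975 m from the base axis. Payload 4.9 kg.
Tool frame: the origin (TCP) lies at the very end of the fingers, on their centre line; the grasp point (between the pads) lies 19 mm behind it; z points along the fingers, y is the line along which they close (so a half turn about z gives the same grasp; the last joint's range is limited). The gripper opens to 85 mm and grips with 20 to 120 N. Pads are 22 mm wide; open, the fingers measure 114 mm over their backs; the gripper's body (76 mm by 85 mm) begins 54 mm behind the grasp point. The pads swing forward as they close: fully open they stand 13 mm farther back than shut.
Start: joints at [1.196, 0.053, 1.613, -0, 1.476, -0.119], TCP at [0.158, 0.605, 0.231] pointing down, gripper open.
Joint ranges: [-3.01, 3.01], [-1.01, 2.22], [0.06, 2.58], [-1.02, 4.17], [0.09, 2.62], [-3.14, 3.14]. Speed limits (rad/s): [2.57, 2.57, 3.14, 3.14, 3.14, 3.14].

### API

Orientations are given as a unit quaternion [w, x, y, z].
In Python, from plant import * gives the robot as it stands.
- The arm moves only by the tool jog_arm, never from a script. Its argument "moves" is a list that holds one entry, the list of rows, each a list of 7 numbers: the finger opening in cm, from 0 to 8.54, then the shift along the tool's x, y, z in cm, then the turn, a rotation vector about the tool's x, y, z in rad. A call has 1 to 20 rows; each row shifts and turns the commanded pose from where the row before left it, along the tool's axes as they then stand; what a row does not reach is not made up. A row lasts 1/12 s, in which the tool goes at most 41.7 mm and 7.16 degrees, less where a joint would pass 70% of its speed; a pose out of reach is approached as far as the arm can. A call is refused whole if a number of a shift passes 4.17 or a number of a turn 0.125, either way. A call with a gripper value outside its range is refused whole. The fingers move at their own pace and stop on an object; the grip force is fixed at half the most. Time passes only in rows, so rows that do not move let the fingers close. It gives the time, the measured TCP pose, the force, the opening and the grip force at its end, in the units of the state.
- state(): the state, without advancing time (a new reading comes with each control period).
- grab_frame(name): name is "scene" or "top" or "wrist"; returns a dict with "color" (384x512x3 uint8, blue, green, red), "depth" (384x512 float32, m along the optical axis (not along the pixel's ray), 0 where there is no reading), "fx", "fy", "cx", "cy" (pixels), "R" (3x3) and "t" (3): a world point X has camera coordinates R X + t. Camera axes: x right, y down, z forward; pixel columns grow to the right and rows downward; lengths in m; the calibration is good to about 2 mm. The wrist camera is an equidistant fisheye: a pixel r from the principal point sees the ray r / f radians off the axis. A picture is of the moment at which its call begins.
- job_done(): hands the job in; it is judged then, once.
Trained networks look in a picture, given as the dict that the camera call returned (one of the last four; its "shot" number tells which), for a name from the list of things; names that differ only in an ending like _2 or _b are one class to them, and where a whole thing is asked for, a point or a joint stands for the part that bears it (a point fixed in the world has none). Each returns a list of dicts, best first, with "p" (0 to 1); they miss things now and then, are a little off and sometimes report something else, mostly with a low value. They report only what shows in the picture. A call takes as long as a camera call.
- recognise(name, picture): "rect" ([centre column, centre row, width, height] in pixels, round what is visible of it).
- regions_of(name, picture): "pixels" (384x512 bool, what is visible of it) and "rect" ([centre column, centre row, width, height] in pixels, round what is visible of it).
The state is a dict: "time": time; "joint_pos": joint angles; "joint_vel": joint speeds; "joint_efforts": joint torques, N m; "tool_pos": TCP position; "tool_rot": TCP orientation; "contact_force": force on the tool from outside, world axes, zero at the start; "ft_torque": the same for the moment, N m; "gripper_width": opening from 0.0 (shut) to 1.0 (fully open); "grasp_force": force on a finger pad.
Only numpy, scipy, OpenCV 4.12 (cv2) and the standard library are available. Lean on these libraries where they do the work, as an engineer would, in place of code of your own. Each camera call takes 0.05 s, during which the arm holds its last target. There are 200 camera calls.

## Working session

There is one attempt and no reset: what is moved stays moved. The work goes in short steps, Python scripts to look and compute and a tool call to move; the robot and the scene stay as the last step left them, time stands still between calls to the robot, and variables do not carry over. Pictures are saved under pics/ and viewed, at most 14 in all, crops included, and the job is handed in when it is done.

Besides the shell and the picture viewer there is one more tool, called after "Emit:" as name(argument=value, ...), one argument or row to a line, values as JSON. jog_arm: Moves the arm, as the interface text tells. Its arguments: {"type":"object","properties":{"moves":{"type":"array"}},"required":["moves"]}

```bash
mkdir -p pics; ls; cat > h.py <<'E'
from plant import *
import numpy as np, cv2
def pts(f,mask=None):
    d=f["depth"]; v,u=np.nonzero((d>0)&(mask if mask is not None else True))
    z=d[v,u]; P=np.c_[(u-f["cx"])/f["fx"]*z,(v-f["cy"])/f["fy"]*z,z]
    return (P-f["t"])@f["R"],u,v
E
python3 - <<'E'
from h import *
s=state(); print(s)
fs={}
for n in("scene","top"):
    f=grab_frame(n); fs[n]=f; print(n,f["shot"],f["fx"],np.round(f["R"],3).tolist(),np.round(f["t"],3), (-f["R"].T@f["t"]).round(3))
cv2.imwrite("pics/a.png",cv2.resize(np.hstack([fs["scene"]["color"],fs["top"]["color"]]),(800,300)))
cv2.imwrite("pics/b.png",fs["top"]["color"])
for n,f in fs.items():
    for k in("doll_a","stand_1","tree","car"):
        for r in regions_of(k,f):
            P,u,v=pts(f,r["pixels"])
            if len(P)==0: print(n,k,r["p"],"nodepth");continue
            zt=np.percentile(P[:,2],98); T=P[P[:,2]>zt-0.008]
            print(n,k,round(r["p"],2),np.round(r["rect"]).tolist(),"ztop",round(zt,3),"topc",((T.max(0)+T.min(0))/2)[:2].round(3),"mid",((P.max(0)+P.min(0))/2)[:2].round(3),"ext",np.ptp(P,axis=0).round(3))
E
```

```text
pics
{'time': 0.0, 'joint_pos': array([ 1.19598396e+00,  5.33882922e-02,  1.61427071e+00,  5.44095943e-06,
        1.47601552e+00, -1.19014981e-01]), 'joint_vel': array([ 0.00151359,  0.00072598, -0.00115414,  0.00108277, -0.00368624,
        0.00146686]), 'joint_efforts': array([-1.01253336e-03, -3.93684840e+01, -3.70175064e+01, -1.62149977e-04,
        6.94793242e-03,  7.90048603e-06]), 'tool_pos': array([0.15791512, 0.60408315, 0.23005745]), 'tool_rot': array([-2.57043865e-04,  1.27550470e-01,  9.91831535e-01, -1.00870526e-03]), 'contact_force': array([-0.48089124,  0.17654468,  0.42059549]), 'ft_torque': array([ 0.0260068 , -0.04029586,  0.01868065]), 'grasp_force': 0.0, 'gripper_width': 1.002423360530849}
scene 1 476.50875371573346 [[0.137, 0.99, -0.014], [0.826, -0.123, -0.55], [-0.547, 0.064, -0.835]] [-0.066 -0.401  1.332] [ 1.069 -0.068  0.89 ]
top 2 464.8579378160084 [[-0.013, -1.0, 0.016], [-0.982, 0.01, -0.189], [0.189, -0.018, -0.982]] [-0.018  0.514  1.04 ] [ 0.308 -0.004  1.119]
scene doll_a 0.92 [96.0, 248.0, 25.0, 30.0] ztop 0.071 topc [ 0.583 -0.339] mid [ 0.564 -0.
[... 1803 characters left out ...]
.065]
top stand_1 0.82 [183.0, 160.0, 41.0, 40.0] ztop 0.044 topc [0.597 0.165] mid [0.597 0.165] ext [0.088 0.086 0.047]
top stand_1 0.72 [112.0, 214.0, 35.0, 26.0] ztop 0.084 topc [0.46  0.322] mid [0.459 0.334] ext [0.063 0.089 0.085]
top stand_1 0.35 [328.0, 162.0, 26.0, 26.0] ztop 0.113 topc [ 0.574 -0.184] mid [ 0.577 -0.184] ext [0.052 0.05  0.118]
top tree 0.74 [392.0, 216.0, 24.0, 21.0] ztop 0.073 topc [ 0.45 -0.33] mid [ 0.45  -0.329] ext [0.051 0.05  0.08 ]
top tree 0.3 [327.0, 220.0, 32.0, 24.0] ztop 0.046 topc [ 0.449 -0.184] mid [ 0.45 -0.18] ext [0.053 0.077 0.047]
top car 0.71 [326.0, 219.0, 31.0, 26.0] ztop 0.046 topc [ 0.449 -0.184] mid [ 0.45 -0.18] ext [0.057 0.077 0.051]
```

View pics/b.png

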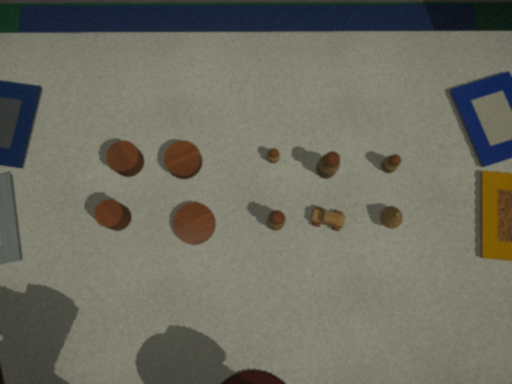

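View pics/a.png

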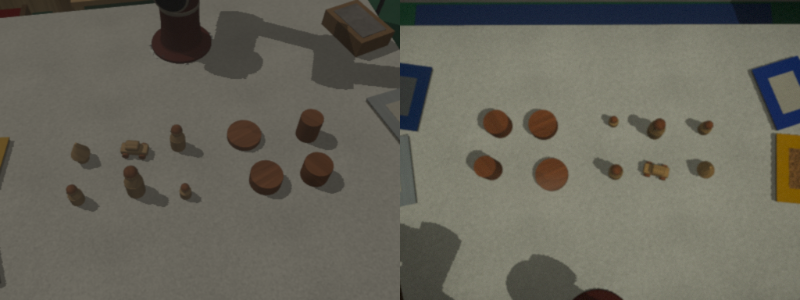

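Top view: dolls d (272,154), a (328,164), c (391,162) and b (275,219). Stands are 1 (194,222), 2 (183,159), 3 (124,157) and 4 (110,213). Car and tree are at (327,217) and (391,216). The two views agree within 2–3 mm. Next I square the tool to the world axes and go to doll_a.

Emit:
jog_arm(
  moves=[
    [[8.5, 0, 0, 0, 0, 0, -0.0857], [8.5, 0, 0, 0, 0, 0, -0.0857], [8.5, 0, 0, 0, 0, 0, -0.0857], [8.5, 0, 0, 0, 0, 0, 0], [8.5, -1.6, -3, 0, 0, 0, 0], [8.5, -1.6, -3, 0, 0, 0, 0], [8.5, -1.6, -3, 0, 0, 0, 0], [8.5, -1.6, -3, 0, 0, 0, 0], [8.5, -1.6, -3, 0, 0, 0, 0], [8.5, -1.6, -3, 0, 0, 0, 0], [8.5, -1.6, -3, 0, 0, 0, 0], [8.5, -1.6, -3, 0, 0, 0, 0], [8.5, -1.6, -3, 0, 0, 0, 0], [8.5, -1.6, -3, 0, 0, 0, 0], [8.5, -1.6, -3, 0, 0, 0, 0], [8.5, -1.6, -3, 0, 0, 0, 0], [8.5, -1.6, -3, 0, 0, 0, 0], [8.5, 0, 0, 0, 0, 0, 0], [8.5, 0, 0, 0, 0, 0, 0], [8.5, 0, 0, 0, 0, 0, 0]],
  ],
)

```text
time: 2.17
tool_pos: [0.3665, 0.2151, 0.2314]
tool_rot: [-0.0, 0.0, 1.0, 0.0]
contact_force: [-0.4, 0.1, -0.9]
gripper_width: 0.996
grasp_force: 0.0
```

Emit:
jog_arm(
  moves=[
    [[8.5, -1.61, -3.07, 0, 0, 0, 0], [8.5, -1.61, -3.07, 0, 0, 0, 0], [8.5, -1.61, -3.07, 0, 0, 0, 0], [8.5, -1.61, -3.07, 0, 0, 0, 0], [8.5, -1.61, -3.07, 0, 0, 0, 0], [8.5, -1.61, -3.07, 0, 0, 0, 0], [8.5, -1.61, -3.07, 0, 0, 0, 0], [8.5, -1.61, -3.07, 0, 0, 0, 0], [8.5, -1.61, -3.07, 0, 0, 0, 0], [8.5, -1.61, -3.07, 0, 0, 0, 0], [8.5, -1.61, -3.07, 0, 0, 0, 0], [8.5, -1.61, -3.07, 0, 0, 0, 0], [8.5, -1.61, -3.07, 0, 0, 0, 0], [8.5, 0, 0, 0, 0, 0, 0], [8.5, 0, 0, 0, 0, 0, 0], [8.5, 0, 0, 0, 0, 0, 0]],
  ],
)

```text
time: 3.5
tool_pos: [0.5767, -0.1821, 0.2308]
tool_rot: [-0.0, -0.001, 1.0, 0.0]
contact_force: [-0.3, -0.8, 0.9]
gripper_width: 0.999
grasp_force: 0.0
```

Emit:
jog_arm(
  moves=[
    [[8.5, 0, -0.2, 2, 0, 0, 0], [8.5, 0, 0, 3, 0, 0, 0], [8.5, 0, 0, 3, 0, 0, 0], [8.5, 0, 0, 3, 0, 0, 0], [8.5, 0, 0, 3, 0, 0, 0], [8.5, 0, 0, 2, 0, 0, 0], [8.5, 0, 0, 1, 0, 0, 0], [8.5, 0, 0, 0.7, 0, 0, 0], [8.5, 0, 0, 0.5, 0, 0, 0], [8.5, 0, 0, 0.4, 0, 0, 0], [8.5, 0, 0, 0, 0, 0, 0], [8.5, 0, 0, 0, 0, 0, 0]],
  ],
)

```text
time: 4.5
tool_pos: [0.5773, -0.1862, 0.0465]
tool_rot: [0.001, -0.001, 1.0, -0.0]
contact_force: [-0.2, -0.6, -0.0]
gripper_width: 0.993
grasp_force: 0.0
```

```bash
python3 - <<'E'
from h import *
f=grab_frame("wrist"); g=grab_frame("scene")
c=cv2.resize(g["color"][150:300,60:260],(533,400))
cv2.imwrite("pics/c.png",np.hstack([cv2.resize(f["color"],(400,300)),cv2.resize(c,(400,300))]))
E
```

```text
(no output)
```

View pics/c.png

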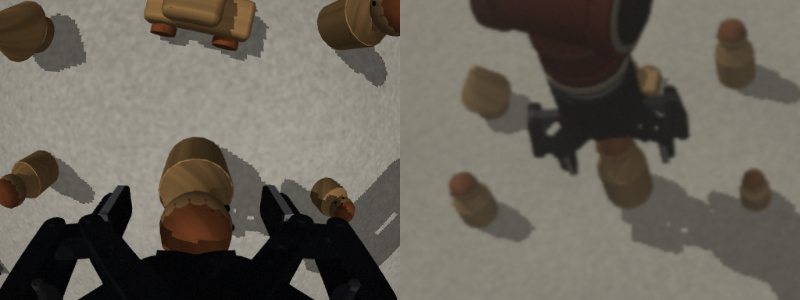

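The wrist view shows doll_a's head (197,228) between the two pads and clear of the palm. The car (200,20) is well away. I go slightly lower and close.

Emit:
jog_arm(
  moves=[
    [[8.5, 0, 0.1, 0.4, 0, 0, 0], [8.5, 0, 0, 0, 0, 0, 0], [4, 0, 0, 0, 0, 0, 0], [4, 0, 0, 0, 0, 0, 0], [4, 0, 0, 0, 0, 0, 0], [4, 0, 0, 0, 0, 0, 0], [4, 0, 0, 0, 0, 0, 0], [4, 0, 0, 0, 0, 0, 0], [4, 0, 0, 0, 0, 0, 0], [4, 0, 0, 0, 0, 0, 0], [4, 0, 0, 0, 0, 0, 0]],
  ],
)

```text
time: 5.52
tool_pos: [0.577, -0.1853, 0.042]
tool_rot: [0.001, -0.001, 1.0, -0.0]
contact_force: [0.2, -0.5, 4.3]
gripper_width: 0.557
grasp_force: 62.1
```

Emit:
jog_arm(
  moves=[
    [[4, 0, 0, -0.5, 0, 0, 0], [4, 0, 0, -1, 0, 0, 0], [4, 0, 0, -2, 0, 0, 0], [4, 0, 0, 0, 0, 0, 0], [4, 0, 0, 0, 0, 0, 0], [4, 0, 0, 0, 0, 0, 0]],
  ],
)

```text
time: 6.02
tool_pos: [0.576, -0.1846, 0.0756]
tool_rot: [-0.0, -0.001, 1.0, 0.0]
contact_force: [0.2, -0.0, -1.4]
gripper_width: 0.553
grasp_force: 61.9
```

```bash
python3 - <<'E'
from h import *
f=grab_frame("wrist"); g=grab_frame("scene")
c=cv2.resize(g["color"][150:300,60:260],(533,400))
cv2.imwrite("pics/d.png",np.hstack([cv2.resize(f["color"],(400,300)),cv2.resize(c,(400,300))]))
E
```

```text
(no output)
```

View pics/d.png

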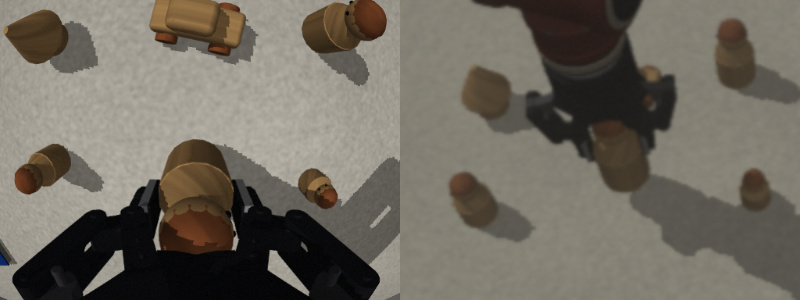

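Doll_a hangs upright between the pads (wrist 197,200) and is off the table. I carry it to stand_1.

Emit:
jog_arm(
  moves=[
    [[4, 0, 0, -2, 0, 0, 0], [4, 0, 0, -3, 0, 0, 0], [4, 0, 0, -3, 0, 0, 0], [4, 0, 0, -3, 0, 0, 0], [4, 0.66, 1.6, 0, 0, 0, 0], [4, 1.32, 3.2, 0, 0, 0, 0], [4, 1.32, 3.2, 0, 0, 0, 0], [4, 1.32, 3.2, 0, 0, 0, 0], [4, 1.32, 3.2, 0, 0, 0, 0], [4, 1.32, 3.2, 0, 0, 0, 0], [4, 1.32, 3.2, 0, 0, 0, 0], [4, 1.32, 3.2, 0, 0, 0, 0], [4, 1.32, 3.2, 0, 0, 0, 0], [4, 1.32, 3.2, 0, 0, 0, 0], [4, 0.66, 1.6, 0, 0, 0, 0], [4, 0, 0, 0, 0, 0, 0], [4, 0, 0, 0, 0, 0, 0], [4, 0, 0, 0, 0, 0, 0]],
  ],
)

```text
time: 7.62
tool_pos: [0.444, 0.1344, 0.1857]
tool_rot: [-0.0, -0.001, 1.0, -0.0]
contact_force: [-0.1, 0.3, -0.8]
gripper_width: 0.558
grasp_force: 62.2
```

Emit:
jog_arm(
  moves=[
    [[4, 0, 0.25, 2, 0, 0, 0], [4, 0, 0, 3, 0, 0, 0], [4, 0, 0, 3, 0, 0, 0], [4, 0, 0, 2, 0, 0, 0], [4, 0, 0, 1, 0, 0, 0], [4, 0, 0, 0.5, 0, 0, 0], [4, 0, 0, 0.3, 0, 0, 0], [4, 0, 0, 0.3, 0, 0, 0], [4, 0, 0, 0, 0, 0, 0], [4, 0, 0, 0, 0, 0, 0], [4, 0, 0, 0, 0, 0, 0]],
  ],
)

```text
time: 8.53
tool_pos: [0.4449, 0.1376, 0.0665]
tool_rot: [0.001, -0.001, 1.0, 0.0]
contact_force: [0.3, -1.0, -1.7]
gripper_width: 0.555
grasp_force: 62.2
```

```bash
python3 - <<'E'
from h import *
f=grab_frame("top"); g=grab_frame("scene")
a=f["color"][150:300,120:320]; c=g["color"][100:250,220:420]
cv2.imwrite("pics/e.png",np.hstack([cv2.resize(a,(400,300)),cv2.resize(c,(400,300))]))
E
```

```text
(no output)
```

View pics/e.png

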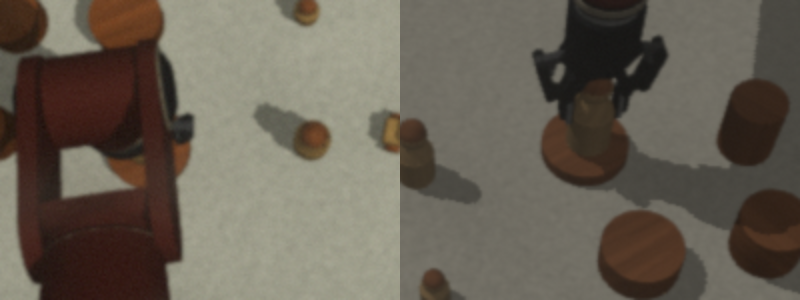

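Doll_a is upright over the middle of stand_1 (right half, 590,130).

Emit:
jog_arm(
  moves=[
    [[4, 0, 0, 0.2, 0, 0, 0], [4, 0, 0, 0.1, 0, 0, 0], [4, 0, 0, 0, 0, 0, 0], [4, 0, 0, 0, 0, 0, 0], [4, 0, 0, 0, 0, 0, 0]],
  ],
)

```text
time: 9.05
tool_pos: [0.444, 0.1374, 0.0622]
tool_rot: [-0.0, -0.001, 1.0, -0.0]
contact_force: [-0.3, -1.2, -1.5]
gripper_width: 0.558
grasp_force: 62.2
```

Emit:
jog_arm(
  moves=[
    [[4, 0, 0, 0.1, 0, 0, 0], [4, 0, 0, 0, 0, 0, 0], [4, 0, 0, 0, 0, 0, 0]],
  ],
)

```text
time: 9.3
tool_pos: [0.4443, 0.1375, 0.062]
tool_rot: [0.0, -0.001, 1.0, -0.0]
contact_force: [-3.3, -1.0, 4.7]
gripper_width: 0.555
grasp_force: 62.7
```

Contact. I release slowly (the pads swing back as they open), then lift.

Emit:
jog_arm(
  moves=[
    [[5.5, 0, 0, 0, 0, 0, 0], [6.5, 0, 0, 0, 0, 0, 0], [7.5, 0, 0, 0, 0, 0, 0], [8.5, 0, 0, 0, 0, 0, 0], [8.5, 0, 0, 0, 0, 0, 0], [8.5, 0, 0, 0, 0, 0, 0], [8.5, 0, 0, 0, 0, 0, 0], [8.5, 0, 0, -1, 0, 0, 0], [8.5, 0, 0, -2, 0, 0, 0], [8.5, 0, 0, -3, 0, 0, 0], [8.5, 0, 0, -3, 0, 0, 0], [8.5, 0, 0, -1, 0, 0, 0], [8.5, 0, -2, 0, 0, 0, 0], [8.5, 0, -3.5, 0, 0, 0, 0], [8.5, 0, -3.5, 0, 0, 0, 0], [8.5, 0, -3.5, 0, 0, 0, 0], [8.5, 0, -3.5, 0, 0, 0, 0], [8.5, 0, -3.5, 0, 0, 0, 0], [8.5, 0, 0, 0, 0, 0, 0], [8.5, 0, 0, 0, 0, 0, 0]],
  ],
)

```text
time: 10.97
tool_pos: [0.4441, -0.0589, 0.1614]
tool_rot: [-0.0, 0.001, 1.0, 0.0]
contact_force: [-0.4, 0.5, 0.6]
gripper_width: 0.989
grasp_force: 0.0
```

```bash
cat > m.py <<'E'
from h import *
import sys
def look(n):
    f=grab_frame(n)
    P,u,v=pts(f); ok=(P[:,2]>.015)&(P[:,0]>.36)&(P[:,0]<.7)&(abs(P[:,1])<.42)
    for k,(x,y,lo,hi) in dict(a_s1=(.4435,.137,.1,.15),b_s2=(.5975,.1645,.1,.15),c_s3=(.597,.3005,.1,.15),d_s4=(.4605,.321,.1,.15),a=(.576,-.184,.07,.13),b=(.446,-.057,.05,.11),c=(.582,-.3385,.04,.09),d=(.606,-.054,.03,.07),tree=(.45,-.33,.02,.09),car=(.449,-.184,.02,.06)).items():
        q=P[(np.hypot(P[:,0]-x,P[:,1]-y)<.055)&(P[:,2]>lo)&(P[:,2]<hi)]
        if len(q)>8:
            m=(q.max(0)+q.min(0))/2; print(n,k,len(q),"top",q[:,2].max().round(3),"c",m[:2].round(4))
    return f
E
python3 -c "
from m import *
look('top');look('scene')"
```

```text
top a_s1 235 top 0.136 c [0.4424 0.14  ]
top b 60 top 0.089 c [ 0.4375 -0.0552]
top c 149 top 0.075 c [ 0.5799 -0.3393]
top d 50 top 0.058 c [ 0.6083 -0.054 ]
top tree 400 top 0.08 c [ 0.4502 -0.3293]
top car 284 top 0.048 c [ 0.4444 -0.1938]
scene a_s1 258 top 0.136 c [0.4466 0.1386]
scene b 290 top 0.094 c [ 0.4494 -0.0577]
scene c 228 top 0.075 c [ 0.5836 -0.3394]
scene d 114 top 0.054 c [ 0.6085 -0.0549]
scene tree 457 top 0.077 c [ 0.4544 -0.3303]
scene car 507 top 0.046 c [ 0.4539 -0.181 ]
```

Emit:
jog_arm(
  moves=[
    [[8.5, -0.2, 0.2, 2, 0, 0, 0], [8.5, 0, 0, 3, 0, 0, 0], [8.5, 0, 0, 3, 0, 0, 0], [8.5, 0, 0, 2.5, 0, 0, 0], [8.5, 0, 0, 1.5, 0, 0, 0], [8.5, 0, 0, 1, 0, 0, 0], [8.5, 0, 0, 0.5, 0, 0, 0], [8.5, 0, 0, 0.3, 0, 0, 0], [8.5, 0, 0, 0, 0, 0, 0], [8.5, 0, 0, 0, 0, 0, 0], [8.5, 0, 0, 0, 0, 0, 0], [3.4, 0, 0, 0, 0, 0, 0], [3.4, 0, 0, 0, 0, 0, 0], [3.4, 0, 0, 0, 0, 0, 0], [3.4, 0, 0, 0, 0, 0, 0], [3.4, 0, 0, 0, 0, 0, 0], [3.4, 0, 0, 0, 0, 0, 0], [3.4, 0, 0, 0, 0, 0, 0], [3.4, 0, 0, 0, 0, 0, 0], [3.4, 0, 0, 0, 0, 0, 0]],
  ],
)

```text
time: 12.73
tool_pos: [0.4471, -0.0559, 0.0242]
tool_rot: [0.001, -0.001, 1.0, -0.0]
contact_force: [-0.1, -0.1, 5.7]
gripper_width: 0.49
grasp_force: 61.2
```

Emit:
jog_arm(
  moves=[
    [[3.4, 0, 0, -1, 0, 0, 0], [3.4, 0, 0, -2, 0, 0, 0], [3.4, 0, 0, -3, 0, 0, 0], [3.4, 0, 0, -3, 0, 0, 0], [3.4, 0, 0, -3, 0, 0, 0], [3.4, 0, 0, -3, 0, 0, 0], [3.4, -0.75, 1.1, 0, 0, 0, 0], [3.4, -1.5, 2.2, 0, 0, 0, 0], [3.4, -1.5, 2.2, 0, 0, 0, 0], [3.4, -1.5, 2.2, 0, 0, 0, 0], [3.4, -1.5, 2.2, 0, 0, 0, 0], [3.4, -1.5, 2.2, 0, 0, 0, 0], [3.4, -1.5, 2.2, 0, 0, 0, 0], [3.4, -1.5, 2.2, 0, 0, 0, 0], [3.4, -1.5, 2.2, 0, 0, 0, 0], [3.4, -1.5, 2.2, 0, 0, 0, 0], [3.4, -0.75, 1.1, 0, 0, 0, 0], [3.4, 0, 0, 0, 0, 0, 0], [3.4, 0, 0, 0, 0, 0, 0], [3.4, 0, 0, 0, 0, 0, 0]],
  ],
)

```text
time: 14.4
tool_pos: [0.5952, 0.1638, 0.1729]
tool_rot: [-0.001, -0.0, 1.0, -0.0]
contact_force: [0.0, -0.4, -1.7]
gripper_width: 0.494
grasp_force: 61.0
```

Emit:
jog_arm(
  moves=[
    [[3.4, -0.2, 0.1, 2, 0, 0, 0], [3.4, 0, 0, 3, 0, 0, 0], [3.4, 0, 0, 2, 0, 0, 0], [3.4, 0, 0, 1.7, 0, 0, 0], [3.4, 0, 0, 1, 0, 0, 0], [3.4, 0, 0, 0.5, 0, 0, 0], [3.4, 0, 0, 0.3, 0, 0, 0], [3.4, 0, 0, 0.2, 0, 0, 0], [3.4, 0, 0, 0, 0, 0, 0], [3.4, 0, 0, 0, 0, 0, 0], [3.4, 0, 0, 0, 0, 0, 0], [3.4, 0, 0, 0, 0, 0, 0]],
  ],
)

```text
time: 15.4
tool_pos: [0.5986, 0.1657, 0.0672]
tool_rot: [0.001, -0.001, 1.0, 0.0]
contact_force: [0.8, 0.4, -1.0]
gripper_width: 0.498
grasp_force: 61.0
```

Emit:
jog_arm(
  moves=[
    [[3.4, 0, 0, 0.1, 0, 0, 0], [3.4, 0, 0, 0, 0, 0, 0], [3.4, 0, 0, 0, 0, 0, 0]],
  ],
)

```text
time: 15.65
tool_pos: [0.5979, 0.1656, 0.0653]
tool_rot: [-0.0, -0.001, 1.0, -0.0]
contact_force: [0.3, -1.0, -1.5]
gripper_width: 0.494
grasp_force: 61.0
```

Emit:
jog_arm(
  moves=[
    [[3.4, 0, 0, 0.1, 0, 0, 0], [3.4, 0, 0, 0, 0, 0, 0], [3.4, 0, 0, 0, 0, 0, 0], [3.4, 0, 0, 0.05, 0, 0, 0], [3.4, 0, 0, 0, 0, 0, 0], [3.4, 0, 0, 0, 0, 0, 0]],
  ],
)

```text
time: 16.15
tool_pos: [0.5981, 0.1656, 0.0642]
tool_rot: [-0.0, -0.001, 1.0, -0.0]
contact_force: [-2.0, -0.1, 3.6]
gripper_width: 0.489
grasp_force: 61.2
```

Emit:
jog_arm(
  moves=[
    [[5, 0, 0, 0, 0, 0, 0], [6, 0, 0, 0, 0, 0, 0], [7, 0, 0, 0, 0, 0, 0], [8.5, 0, 0, 0, 0, 0, 0], [8.5, 0, 0, 0, 0, 0, 0], [8.5, 0, 0, 0, 0, 0, 0], [8.5, 0, 0, 0, 0, 0, 0], [8.5, 0, 0, -1, 0, 0, 0], [8.5, 0, 0, -2, 0, 0, 0], [8.5, 0, 0, -3, 0, 0, 0], [8.5, 0, 0, -3, 0, 0, 0], [8.5, 0, 0, -1, 0, 0, 0], [8.5, 0, -2, 0, 0, 0, 0], [8.5, 0, -3.5, 0, 0, 0, 0], [8.5, 0, -3.5, 0, 0, 0, 0], [8.5, 0, -3.5, 0, 0, 0, 0], [8.5, 0.3, -3.5, 0, 0, 0, 0], [8.5, 0.3, -3.5, 0, 0, 0, 0], [8.5, 0.3, -3.5, 0, 0, 0, 0], [8.5, 0.3, -3.5, 0, 0, 0, 0]],
  ],
)

```text
time: 17.82
tool_pos: [0.5859, -0.101, 0.164]
tool_rot: [0.0, -0.001, 1.0, -0.0]
contact_force: [0.9, -0.3, 0.9]
gripper_width: 0.997
grasp_force: 0.0
```

Emit:
jog_arm(
  moves=[
    [[8.5, 0.1, -3.5, 0, 0, 0, 0], [8.5, 0.1, -3.5, 0, 0, 0, 0], [8.5, 0, -3.5, 0, 0, 0, 0], [8.5, 0, -3.5, 0, 0, 0, 0], [8.5, 0, -3.5, 0, 0, 0, 0], [8.5, 0, -3.5, 0, 0, 0, 0], [8.5, 0, -2.5, 0, 0, 0, 0], [8.5, 0, 0, 0, 0, 0, 0], [8.5, 0, 0, 0, 0, 0, 0], [8.5, 0, 0, 0, 0, 0, 0]],
  ],
)

```text
time: 18.65
tool_pos: [0.5845, -0.3338, 0.1636]
tool_rot: [-0.0, -0.001, 1.0, 0.0]
contact_force: [-0.4, -0.3, 0.8]
gripper_width: 0.993
grasp_force: 0.0
```

```bash
python3 -c "
from m import *
look('top');look('scene')"
```

```text
top a_s1 236 top 0.136 c [0.4425 0.1405]
top b_s2 184 top 0.137 c [0.5973 0.1677]
top d 81 top 0.053 c [ 0.6059 -0.0543]
top car 466 top 0.05 c [ 0.4518 -0.1817]
scene a_s1 260 top 0.134 c [0.4478 0.139 ]
scene b_s2 256 top 0.133 c [0.6003 0.1646]
scene c 234 top 0.073 c [ 0.5847 -0.339 ]
scene d 111 top 0.054 c [ 0.6078 -0.0549]
scene tree 97 top 0.055 c [ 0.4542 -0.3299]
scene car 499 top 0.047 c [ 0.454 -0.181]
```

Emit:
jog_arm(
  moves=[
    [[8.5, 0.2, -0.5, 2, 0, 0, 0], [8.5, 0, 0, 3, 0, 0, 0], [8.5, 0, 0, 3, 0, 0, 0], [8.5, 0, 0, 3, 0, 0, 0], [8.5, 0, 0, 2, 0, 0, 0], [8.5, 0, 0, 1.2, 0, 0, 0], [8.5, 0, 0, 0.7, 0, 0, 0], [8.5, 0, 0, 0.4, 0, 0, 0], [8.5, 0, 0, 0, 0, 0, 0], [8.5, 0, 0, 0, 0, 0, 0], [8.5, 0, 0, 0, 0, 0, 0], [2.8, 0, 0, 0, 0, 0, 0], [2.8, 0, 0, 0, 0, 0, 0], [2.8, 0, 0, 0, 0, 0, 0], [2.8, 0, 0, 0, 0, 0, 0], [2.8, 0, 0, 0, 0, 0, 0], [2.8, 0, 0, 0, 0, 0, 0], [2.8, 0, 0, 0, 0, 0, 0], [2.8, 0, 0, 0, 0, 0, 0], [2.8, 0, 0, 0, 0, 0, 0]],
  ],
)

```text
time: 20.42
tool_pos: [0.5831, -0.3398, 0.0115]
tool_rot: [0.001, -0.001, 1.0, -0.0]
contact_force: [-0.5, -0.3, 4.4]
gripper_width: 0.423
grasp_force: 60.4
```

Emit:
jog_arm(
  moves=[
    [[2.8, 0, 0, -1, 0, 0, 0], [2.8, 0, 0, -2, 0, 0, 0], [2.8, 0, 0, -3, 0, 0, 0], [2.8, 0, 0, -3, 0, 0, 0], [2.8, 0, 0, -3, 0, 0, 0], [2.8, 0, 0, -3, 0, 0, 0], [2.8, 0, 0, -2, 0, 0, 0], [2.8, 0, 1.6, 0, 0, 0, 0], [2.8, 0, 3.2, 0, 0, 0, 0], [2.8, 0, 3.2, 0, 0, 0, 0], [2.8, 0, 3.2, 0, 0, 0, 0], [2.8, 0, 3.2, 0, 0, 0, 0], [2.8, 0, 3.2, 0, 0, 0, 0], [2.8, 0, 3.2, 0, 0, 0, 0], [2.8, 0, 3.2, 0, 0, 0, 0], [2.8, 0, 3.2, 0, 0, 0, 0], [2.8, 0, 3.2, 0, 0, 0, 0], [2.8, 0, 3.2, 0, 0, 0, 0], [2.8, 0, 1.6, 0, 0, 0, 0], [2.8, 0, 0, 0, 0, 0, 0]],
  ],
)

```text
time: 22.08
tool_pos: [0.5803, 0.0166, 0.1788]
tool_rot: [-0.002, -0.003, 1.0, 0.001]
contact_force: [0.0, 0.4, -0.8]
gripper_width: 0.426
grasp_force: 60.1
```

Emit:
jog_arm(
  moves=[
    [[2.8, -0.1, 1.6, 0, 0, 0, 0], [2.8, -0.1, 3.2, 0, 0, 0, 0], [2.8, -0.1, 3.2, 0, 0, 0, 0], [2.8, -0.1, 3.2, 0, 0, 0, 0], [2.8, -0.2, 3.2, 0, 0, 0, 0], [2.8, -0.2, 3.2, 0, 0, 0, 0], [2.8, -0.2, 3.2, 0, 0, 0, 0], [2.8, -0.2, 3.2, 0, 0, 0, 0], [2.8, -0.2, 3.2, 0, 0, 0, 0], [2.8, 0, 2, 0, 0, 0, 0], [2.8, 0, 0, 0, 0, 0, 0], [2.8, 0, 0, 0, 0, 0, 0], [2.8, 0, 0, 0, 0, 0, 0]],
  ],
)

```text
time: 23.17
tool_pos: [0.5953, 0.3035, 0.1796]
tool_rot: [-0.001, -0.0, 1.0, -0.001]
contact_force: [-0.3, -0.5, -0.4]
gripper_width: 0.421
grasp_force: 60.2
```

Emit:
jog_arm(
  moves=[
    [[2.8, -0.2, -0.3, 2, 0, 0, 0], [2.8, 0, 0, 3, 0, 0, 0], [2.8, 0, 0, 2, 0, 0, 0], [2.8, 0, 0, 1.6, 0, 0, 0], [2.8, 0, 0, 1, 0, 0, 0], [2.8, 0, 0, 0.5, 0, 0, 0], [2.8, 0, 0, 0.3, 0, 0, 0], [2.8, 0, 0, 0.2, 0, 0, 0], [2.8, 0, 0, 0, 0, 0, 0], [2.8, 0, 0, 0, 0, 0, 0], [2.8, 0, 0, 0, 0, 0, 0], [2.8, 0, 0, 0, 0, 0, 0]],
  ],
)

```text
time: 24.17
tool_pos: [0.5983, 0.3019, 0.0758]
tool_rot: [0.001, -0.001, 1.0, 0.0]
contact_force: [-0.2, -0.4, 0.1]
gripper_width: 0.428
grasp_force: 60.2
```

Emit:
jog_arm(
  moves=[
    [[2.8, 0, 0, 0.1, 0, 0, 0], [2.8, 0, 0, 0, 0, 0, 0], [2.8, 0, 0, 0, 0, 0, 0]],
  ],
)

```text
time: 24.42
tool_pos: [0.5977, 0.3017, 0.0738]
tool_rot: [-0.0, -0.001, 1.0, -0.0]
contact_force: [-0.0, -0.4, -0.3]
gripper_width: 0.423
grasp_force: 60.2
```

Emit:
jog_arm(
  moves=[
    [[2.8, 0, 0, 0.1, 0, 0, 0], [2.8, 0, 0, 0, 0, 0, 0], [2.8, 0, 0, 0.1, 0, 0, 0], [2.8, 0, 0, 0, 0, 0, 0], [2.8, 0, 0, 0, 0, 0, 0]],
  ],
)

```text
time: 24.83
tool_pos: [0.5978, 0.3016, 0.0717]
tool_rot: [-0.0, -0.001, 1.0, -0.0]
contact_force: [0.1, -0.6, -1.8]
gripper_width: 0.43
grasp_force: 60.2
```

Emit:
jog_arm(
  moves=[
    [[2.8, 0, 0, 0.05, 0, 0, 0], [2.8, 0, 0, 0, 0, 0, 0], [2.8, 0, 0, 0, 0, 0, 0]],
  ],
)

```text
time: 25.08
tool_pos: [0.5978, 0.3016, 0.0715]
tool_rot: [-0.0, -0.001, 1.0, -0.0]
contact_force: [-0.7, -0.4, 1.6]
gripper_width: 0.422
grasp_force: 60.3
```

Emit:
jog_arm(
  moves=[
    [[4.2, 0, 0, 0, 0, 0, 0], [5, 0, 0, 0, 0, 0, 0], [6, 0, 0, 0, 0, 0, 0], [7.5, 0, 0, 0, 0, 0, 0], [8.5, 0, 0, 0, 0, 0, 0], [8.5, 0, 0, 0, 0, 0, 0], [8.5, 0, 0, 0, 0, 0, 0], [8.5, 0, 0, -1, 0, 0, 0], [8.5, 0, 0, -2, 0, 0, 0], [8.5, 0, 0, -3, 0, 0, 0], [8.5, 0, 0, -3, 0, 0, 0], [8.5, 0, 0, -1.5, 0, 0, 0], [8.5, 0, -2, 0, 0, 0, 0], [8.5, 0, -3.5, 0, 0, 0, 0], [8.5, 0, -3.5, 0, 0, 0, 0], [8.5, 0, -3.5, 0, 0, 0, 0], [8.5, 0, -3.5, 0, 0, 0, 0], [8.5, 0, -3.5, 0, 0, 0, 0], [8.5, 0, -3.5, 0, 0, 0, 0], [8.5, 0, -3.5, 0, 0, 0, 0]],
  ],
)

```text
time: 26.75
tool_pos: [0.5978, 0.035, 0.1765]
tool_rot: [0.0, -0.001, 1.0, -0.0]
contact_force: [-0.1, -0.1, -0.7]
gripper_width: 0.998
grasp_force: 0.0
```

Emit:
jog_arm(
  moves=[
    [[8.5, -0.4, -3, 0, 0, 0, 0], [8.5, -0.4, -3, 0, 0, 0, 0], [8.5, 0, -3, 0, 0, 0, 0], [8.5, 0, 0, 0, 0, 0, 0], [8.5, 0, 0, 0, 0, 0, 0], [8.5, 0, 0, 0, 0, 0, 0]],
  ],
)

```text
time: 27.25
tool_pos: [0.6062, -0.0531, 0.1763]
tool_rot: [-0.0, -0.001, 1.0, 0.0]
contact_force: [-0.1, -0.4, 1.0]
gripper_width: 0.998
grasp_force: 0.0
```

```bash
python3 -c "
from m import *
look('top');look('scene')"
```

```text
top a_s1 235 top 0.136 c [0.4421 0.1399]
top b_s2 182 top 0.135 c [0.5968 0.1667]
top c_s3 183 top 0.135 c [0.5931 0.3027]
top tree 398 top 0.077 c [ 0.4501 -0.3296]
top car 463 top 0.048 c [ 0.4506 -0.1816]
scene a_s1 257 top 0.133 c [0.4476 0.1388]
scene b_s2 255 top 0.133 c [0.6    0.1652]
scene c_s3 236 top 0.133 c [0.5995 0.3009]
scene d 114 top 0.052 c [ 0.6071 -0.0549]
scene tree 457 top 0.077 c [ 0.4545 -0.3306]
scene car 496 top 0.047 c [ 0.4523 -0.1826]
```

Now doll_d: down to z ≈ 5 mm.

Emit:
jog_arm(
  moves=[
    [[8.5, 0, -0.1, 2, 0, 0, 0], [8.5, 0, 0, 3, 0, 0, 0], [8.5, 0, 0, 3, 0, 0, 0], [8.5, 0, 0, 3, 0, 0, 0], [8.5, 0, 0, 3, 0, 0, 0], [8.5, 0, 0, 1.5, 0, 0, 0], [8.5, 0, 0, 0.8, 0, 0, 0], [8.5, 0, 0, 0.4, 0, 0, 0], [8.5, 0, 0, 0.3, 0, 0, 0], [8.5, 0, 0, 0, 0, 0, 0], [8.5, 0, 0, 0, 0, 0, 0], [8.5, 0, 0, 0, 0, 0, 0]],
  ],
)

```text
time: 28.35
tool_pos: [0.6075, -0.0545, 0.0079]
tool_rot: [0.001, -0.001, 1.0, -0.0]
contact_force: [0.7, -1.2, -0.7]
gripper_width: 0.991
grasp_force: 0.0
```

Emit:
jog_arm(
  moves=[
    [[2.2, 0, 0, 0.1, 0, 0, 0], [2.2, 0, 0, 0, 0, 0, 0], [2.2, 0, 0, 0, 0, 0, 0], [2.2, 0, 0, 0, 0, 0, 0], [2.2, 0, 0, 0, 0, 0, 0], [2.2, 0, 0, 0, 0, 0, 0], [2.2, 0, 0, 0, 0, 0, 0], [2.2, 0, 0, 0, 0, 0, 0], [2.2, 0, 0, 0, 0, 0, 0], [2.2, 0, 0, 0, 0, 0, 0]],
  ],
)

```text
time: 29.18
tool_pos: [0.6067, -0.0545, 0.0058]
tool_rot: [0.0, -0.001, 1.0, -0.0]
contact_force: [0.1, 0.5, 3.4]
gripper_width: 0.347
grasp_force: 59.4
```

Emit:
jog_arm(
  moves=[
    [[2.2, 0, 0, -1, 0, 0, 0], [2.2, 0, 0, -2, 0, 0, 0], [2.2, 0, 0, -3, 0, 0, 0], [2.2, 0, 0, -3, 0, 0, 0], [2.2, 0, 0, -3, 0, 0, 0], [2.2, 0, 0, -3, 0, 0, 0], [2.2, 0, 0, -2, 0, 0, 0], [2.2, 0.6, 1.6, 0, 0, 0, 0], [2.2, 1.2, 3.1, 0, 0, 0, 0], [2.2, 1.2, 3.1, 0, 0, 0, 0], [2.2, 1.2, 3.1, 0, 0, 0, 0], [2.2, 1.2, 3.1, 0, 0, 0, 0], [2.2, 1.2, 3.1, 0, 0, 0, 0], [2.2, 1.2, 3.1, 0, 0, 0, 0], [2.2, 1.2, 3.1, 0, 0, 0, 0], [2.2, 1.2, 3.1, 0, 0, 0, 0], [2.2, 1.2, 3.1, 0, 0, 0, 0], [2.2, 1.2, 3.1, 0, 0, 0, 0], [2.2, 1.2, 3.1, 0, 0, 0, 0], [2.2, 0.7, 1.7, 0, 0, 0, 0]],
  ],
)

```text
time: 30.85
tool_pos: [0.4578, 0.322, 0.1739]
tool_rot: [-0.002, -0.002, 1.0, -0.0]
contact_force: [0.4, -0.1, -0.7]
gripper_width: 0.351
grasp_force: 59.4
```

Emit:
jog_arm(
  moves=[
    [[2.2, 0, 0, 0, 0, 0, 0], [2.2, 0, 0, 0, 0, 0, 0], [2.2, 0, 0, 0, 0, 0, 0]],
  ],
)

```text
time: 31.1
tool_pos: [0.4602, 0.3188, 0.1744]
tool_rot: [-0.001, -0.001, 1.0, -0.001]
contact_force: [0.6, 0.8, -0.6]
gripper_width: 0.352
grasp_force: 59.4
```

Emit:
jog_arm(
  moves=[
    [[2.2, -0.05, 0.2, 2, 0, 0, 0], [2.2, 0, 0, 2.5, 0, 0, 0], [2.2, 0, 0, 1.6, 0, 0, 0], [2.2, 0, 0, 1.2, 0, 0, 0], [2.2, 0, 0, 0.6, 0, 0, 0], [2.2, 0, 0, 0.4, 0, 0, 0], [2.2, 0, 0, 0.3, 0, 0, 0], [2.2, 0, 0, 0, 0, 0, 0], [2.2, 0, 0, 0, 0, 0, 0], [2.2, 0, 0, 0, 0, 0, 0], [2.2, 0, 0, 0, 0, 0, 0], [2.2, 0, 0, 0, 0, 0, 0]],
  ],
)

```text
time: 32.1
tool_pos: [0.4616, 0.3217, 0.0899]
tool_rot: [0.0, -0.001, 1.0, 0.0]
contact_force: [0.1, -0.5, -0.3]
gripper_width: 0.349
grasp_force: 59.4
```

Emit:
jog_arm(
  moves=[
    [[2.2, 0, 0, 0.1, 0, 0, 0], [2.2, 0, 0, 0, 0, 0, 0], [2.2, 0, 0, 0, 0, 0, 0]],
  ],
)

```text
time: 32.35
tool_pos: [0.4612, 0.3214, 0.0882]
tool_rot: [-0.0, -0.001, 1.0, -0.0]
contact_force: [-0.1, -0.2, 0.2]
gripper_width: 0.348
grasp_force: 59.4
```

Emit:
jog_arm(
  moves=[
    [[2.2, 0, 0, 0.1, 0, 0, 0], [2.2, 0, 0, 0, 0, 0, 0], [2.2, 0, 0, 0.1, 0, 0, 0], [2.2, 0, 0, 0, 0, 0, 0], [2.2, 0, 0, 0, 0, 0, 0]],
  ],
)

```text
time: 32.77
tool_pos: [0.4612, 0.3214, 0.0862]
tool_rot: [-0.0, -0.001, 1.0, -0.0]
contact_force: [-0.1, 0.2, -0.7]
gripper_width: 0.352
grasp_force: 59.4
```

Emit:
jog_arm(
  moves=[
    [[2.2, 0, 0, 0.05, 0, 0, 0], [2.2, 0, 0, 0, 0, 0, 0], [2.2, 0, 0, 0, 0, 0, 0]],
  ],
)

```text
time: 33.02
tool_pos: [0.4613, 0.3214, 0.0858]
tool_rot: [-0.0, -0.001, 1.0, -0.0]
contact_force: [0.3, 0.1, -0.3]
gripper_width: 0.351
grasp_force: 59.4
```

Emit:
jog_arm(
  moves=[
    [[2.2, 0, 0, 0.05, 0, 0, 0], [2.2, 0, 0, 0, 0, 0, 0], [2.2, 0, 0, 0, 0, 0, 0]],
  ],
)

```text
time: 33.27
tool_pos: [0.4614, 0.3215, 0.0858]
tool_rot: [-0.0, -0.001, 1.0, -0.0]
contact_force: [-2.2, -1.0, 3.9]
gripper_width: 0.348
grasp_force: 59.6
```

Emit:
jog_arm(
  moves=[
    [[3.4, 0, 0, 0, 0, 0, 0], [4.2, 0, 0, 0, 0, 0, 0], [5, 0, 0, 0, 0, 0, 0], [6.5, 0, 0, 0, 0, 0, 0], [8.5, 0, 0, 0, 0, 0, 0], [8.5, 0, 0, 0, 0, 0, 0], [8.5, 0, 0, 0, 0, 0, 0], [8.5, 0, 0, -1, 0, 0, 0], [8.5, 0, 0, -2, 0, 0, 0], [8.5, 0, 0, -3, 0, 0, 0], [8.5, 0, 0, -3, 0, 0, 0], [8.5, 0, 0, -3, 0, 0, 0], [8.5, 0.5, 2, 0, 0, 0, 0], [8.5, 2, 3, 0, 0, 0, 0], [8.5, 2, 3, 0, 0, 0, 0], [8.5, 2, 3, 0, 0, 0, 0], [8.5, 2, 3, 0, 0, 0, 0], [8.5, 2, 3, 0, 0, 0, 0], [8.5, 0, 0, 0, 0, 0, 0], [8.5, 0, 0, 0, 0, 0, 0]],
  ],
)

```text
time: 34.93
tool_pos: [0.3549, 0.4927, 0.2061]
tool_rot: [0.0, -0.002, 1.0, 0.0]
contact_force: [-0.0, -0.7, -0.7]
gripper_width: 0.994
grasp_force: 0.0
```

```bash
python3 -c "
from m import *
f=look('top');g=look('scene')
a=f['color'][120:270,80:280]; c=g['color'][100:280,60:440]
cv2.imwrite('pics/f.png',np.vstack([cv2.resize(c,(760,360)),np.pad(cv2.resize(a,(310,232)),((0,0),(0,450),(0,0)))]))"
```

```text
top a_s1 236 top 0.135 c [0.4423 0.14  ]
top b_s2 181 top 0.135 c [0.5967 0.1669]
top c_s3 172 top 0.135 c [0.594  0.3021]
top d_s4 178 top 0.134 c [0.4618 0.3222]
top tree 399 top 0.079 c [ 0.4503 -0.3297]
top car 454 top 0.048 c [ 0.4478 -0.1803]
scene a_s1 257 top 0.134 c [0.4475 0.1391]
scene b_s2 255 top 0.133 c [0.5997 0.165 ]
scene c_s3 238 top 0.133 c [0.6005 0.3013]
scene d_s4 211 top 0.135 c [0.4643 0.3234]
scene tree 459 top 0.077 c [ 0.4549 -0.3302]
scene car 507 top 0.046 c [ 0.4544 -0.182 ]
```

View pics/f.png

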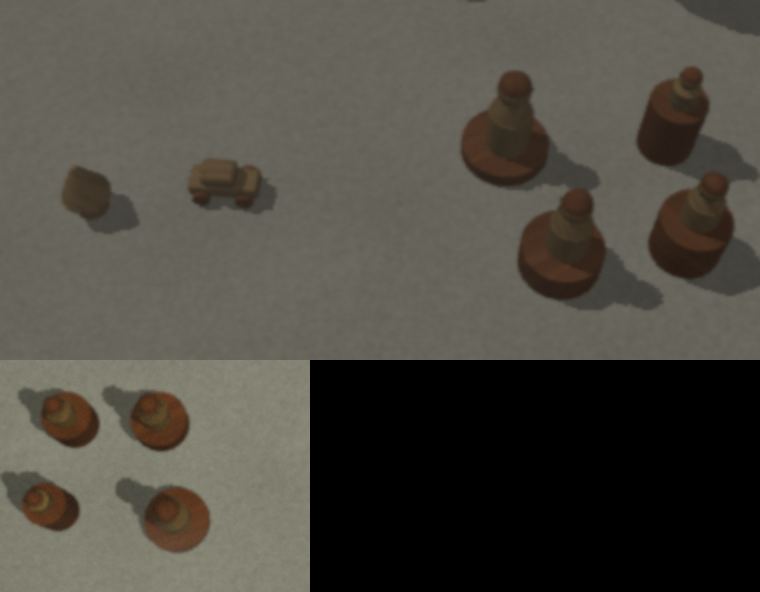

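All four dolls stand upright in the middle of their stands, with heads level at about 0.134 m in both views. Scene heads are at (515,85), (575,205), (713,185) and (690,78). The tree and car have not moved, and the arm is clear.

```bash
python3 -c "
from plant import *
print(job_done())"
```

```text
the job is handed in; nothing more can be done
None
```

I set dolls a, b, c and d upright in the middle of stands 1, 2, 3 and 4, with heads level and the tree and car unmoved, and handed the job in at about 35 s; no verdict came back.

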